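Close an ingot mould and hold a taper gauge snug in its slot

TASK

Close the ingot mould by sliding its front half fully home against the cheeks, then take the taper gauge out of its wooden stand and gently slide its blade straight down into the slot between the two mould plates until it drags snugly on both of them, without prising the mould open again. Finish while still holding the gauge there by its handle, upright at that depth, so that I can read the thickness; leave the brass block, the round tin and the steel block where they are.

Things in the scene. Friction and masses are not known exactly. Their poses are not given: they have to be found in the camera images.
- mould: Ingot mould of dark iron and steel, fixed on a 12 mm wooden board: foot 92 x 80 x 12 mm, two cheeks 32 mm apart, tops at z = 80 mm. Origin: underside of the foot, midway between the cheeks, in the plane of their front ends; x points from the sliding half to the back plate, y along the slot (32 mm long), z up. Guide rods at y = +-32 mm, z = 30 mm reach to x = -52 mm.
- mould_front (a joint): Opening of the steel front half (m): 0 = closed flush on the cheeks, at most 0.030, open towards the mould's -x. A stiff slide: about 9 N moves it, it stays where it is left, and a side push of over 9 N from inside prises it open. 52 mm wide, 14 mm thick, top at mould z = 80 mm; closed, its inner face is at mould x = 0.
- front_pad (a point): Centre of the raised flat pad (36 mm wide, 44 mm high) on the outer side of the front half, 44 mm above the mould's underside; push here towards the mould's +x. The pad's face is 18 mm outside the inner face of the front half.
- back_plate: Fixed steel back plate between the cheeks, brass thumbscrew behind it. Origin on its inner face, level with the mould's underside; axes as the mould's. Mould closed, the slot reaches from mould x = 0 to this origin: 4.2 to 6.6 mm wide. Both plates flare at 45 degrees from the throat (z = 73 mm) to the top (80 mm), so the mouth is 14 mm wider than the slot.
- gauge: Taper gauge, 110 g: steel blade 70 mm long, 18 mm wide along its y, evenly tapered in thickness (its x, both faces) from 2 mm at the tip to 9 mm; above it a wooden handle 45 mm tall, 20 mm along y, 14 mm along x. Origin at the middle of the tip; z points up the blade to the handle. It snugs in the slot with the tip about 22 to 46 mm below the throat, some mm more when pressed.
- gauge_grip (a point): Middle of the gauge's handle, 92.5 mm above the tip, 22.5 mm above the handle's lower end.
- stand: Hardwood block 44 x 70 x 78 mm, fixed, with a slot in the middle of its top in which the gauge hangs upright to its handle (gauge axes as the stand's, handle's lower end on the block's top). Origin: centre of the underside. Lift the gauge straight up by 75 mm to clear it.
- brass_block: Loose yellow brass block 21 x 66 x 20 mm, on the robot's side of the mould; not to be moved. Origin: centre of the underside.
- tin: Loose round tin, 58 mm across, 18 mm high, near the stand; not to be moved. Origin: centre of the underside.
- steel_block: Loose steel bench block 58 x 60 x 28 mm, left of the stand; not to be moved. Origin: centre of the underside.

How it is judged:
By the outcome, as a careful person would: the job done as asked, in the order asked, and still so for the second after the job is handed in, while the arm keeps its last pose, push and grip.
It also fails if it takes over 72 s, if anything falls off the work surface, if the arm or the gripper's body presses on something with over 40 N, if the wrist force passes 120 N, or if a joint passes its speed limit or range.

ROBOT

A 6-joint arm with a two-finger parallel gripper is mounted at the origin on a cart in front of the work surface, level with it; the furniture and walls round the work are solid. World frame = base frame: x ahead of the robot, y to its left, z up, the work surface at z = 0. Lengths are in mm, angles in rad, forces in N, time in s.
With the tool pointing down it reaches from about 300 to 775 mm from the base axis. Payload 14.6 kg.
Tool frame: the origin (TCP) lies between the finger pads; the fingertips stand 8 mm ahead of it and the grasp point (between the pads) lies 11 mm behind it; z points along the fingers, y is the direction in which the jaws open and shut (so a half turn about z gives the same grasp; the last joint's range is limited). The gripper opens to 94 mm and grips with 3 to 60 N. Pads are 16 mm wide; open, the fingers measure 119 mm over their backs; the gripper's body (75 mm by 177 mm) begins 78 mm behind the grasp point.
Start: joints at [1.105, 0.3, 1.521, -0, 1.321, -0.067], TCP at [213.568, 506.831, 213.446] pointing down, gripper open.
Joint ranges: [-3.03, 3.03], [-0.79, 2.21], [0.23, 2.52], [-1.04, 4.18], [0, 3.07], [-2.55, 2.55]. Speed limits (rad/s): [2.22, 2.22, 2.57, 3.14, 3.14, 3.14].

INTERFACE

Orientations are given as [roll, pitch, yaw] about the fixed x, y, z axes, in that order (R = Rz(yaw) Ry(pitch) Rx(roll)).
In Python, from cell import manip gives the robot as it stands. The module is installed in compiled form; this text tells all that it offers.
- The arm moves only by the tool send_rows, never from a script. Its argument "series" is a list that holds one entry, the list of rows, each a list of 5 numbers: the opening, from 0 (shut) to 1 (fully open), then the shift along the tool's x, y, z in mm, then the turn about the tool's z in degrees. In form: [[[gripper, dx, dy, dz, roll], ...]]. A call has 1 to 10 rows; each row is the pose to reach, as a shift and turn from the pose commanded when the call began, along the tool's axes at that moment; what a row does not reach only later rows make up. A row lasts 1/10 s, in which the tool goes at most 50 mm and 8.59 degrees, less where a joint would pass 70% of its speed; a pose out of reach is approached as far as the arm can. A call with a gripper value outside its range is refused whole. The fingers move at their own pace and stop on an object; "newtons" is the grip in N (left out, the last holds). Time passes only in rows, so rows that repeat a pose let the fingers close. It gives the time, the measured TCP pose, the force and the opening at its end, in the units of the state.
- manip.read_state(): the state, without advancing time (a new reading comes with each control period).
- manip.camera(name): name is "scene" or "top"; returns a dict with "img" (480x640x3 uint8, red, green, blue), "vfov" (degrees; the focal length in pixels is half the picture's height over the tangent of half this angle, whatever the lens; pixels are square), "cx", "cy" (the principal point, pixels), "pose" (4x4, takes a point from camera to world coordinates). Camera axes: x right, y down, z forward; pixel columns grow to the right and rows downward; lengths in mm; the calibration is good to about 2 mm. A picture is of the moment at which its call begins. There is no depth.
- manip.sign_off(): hands the job in, once; it reports no verdict.
Trained networks look in a picture, given as the dict that the camera call returned (one of the last four; its "shot" number tells which), for a name from the list of things; names that differ only in an ending like _2 or _b are one class to them, and where a whole thing is asked for, a point or a joint stands for the part that bears it (a point fixed in the world has none). Each returns a list of dicts, best first, with "conf" (0 to 1); they miss things now and then, are a little off and sometimes report something else, mostly with a low value. They report only what shows in the picture. A call takes as long as a camera call.
- manip.find_in(target, picture): "rect" ([left, top, width, height] in pixels, round what is visible of it).
- manip.silhouettes(target, picture): "pixels" (480x640 bool, what is visible of it) and "rect" ([left, top, width, height] in pixels, round what is visible of it).
The state is a dict: "clock": time; "joints": joint angles; "qd": joint speeds; "effort": joint torques, N m; "eef_pos": TCP position; "eef_rot": TCP orientation; "wrist_force": force on the tool from outside, world axes, zero at the start; "moment": the same for the moment, N m; "finger_gap": finger opening in mm.
Only numpy, scipy, OpenCV 4.12 (cv2) and the standard library are available. Lean on these libraries where they do the work, as an engineer would, in place of code of your own. Each camera call takes 0.05 s, during which the arm holds its last target. There are 200 camera calls.

## Working session

There is one attempt and no reset: what is moved stays moved. The work goes in short steps, Python scripts to look and compute and a tool call to move; the robot and the scene stay as the last step left them, time stands still between calls to the robot, and variables do not carry over. Pictures are saved under pics/ and viewed, about 8 in all and at most 12, crops included, and the job is handed in when it is done.

Besides the shell and the picture viewer there is one more tool, called after ">>>" by a JSON object that holds its "fn" and its "kwargs". send_rows: Moves the arm, as the interface text tells. Its arguments: {"type":"object","properties":{"series":{"type":"array"},"newtons":{"type":"number"}},"required":["series"]}

```bash
mkdir -p pics
cat > h.py <<'E'
import numpy as np, cv2
from cell import manip
def K(c):
    f=240/np.tan(np.radians(c["vfov"])/2); return f,c["cx"],c["cy"]
def proj(c,P):
    P=np.atleast_2d(P).astype(float); T=np.linalg.inv(c["pose"]); p=P@T[:3,:3].T+T[:3,3]; f,cx,cy=K(c)
    return np.c_[f*p[:,0]/p[:,2]+cx, f*p[:,1]/p[:,2]+cy]
def ray(c,u,v):
    f,cx,cy=K(c); d=c["pose"][:3,:3]@np.array([(u-cx)/f,(v-cy)/f,1.]); return c["pose"][:3,3],d/np.linalg.norm(d)
def onz(c,u,v,z):
    o,d=ray(c,u,v); return o+d*(z-o[2])/d[2]
def tri(obs):
    A=0;b=0
    for c,u,v in obs:
        o,d=ray(c,u,v); M=np.eye(3)-np.outer(d,d); A=A+M; b=b+M@o
    return np.linalg.solve(A,b)
def save(c,n): cv2.imwrite("pics/"+n,c["img"][:,:,::-1])
E
python3 - <<'E'
from h import *
print(manip.read_state())
for n in("scene","top"):
    c=manip.camera(n); save(c,n+"1.png"); print(n,c["vfov"],c["cx"],c["cy"],c["pose"].round(3).tolist())
    for t in("mould","mould_front","back_plate","gauge","stand","brass_block","tin","steel_block"):
        print(t,[(np.round(r["rect"]).tolist(),round(r["conf"],2)) for r in manip.find_in(t,c)[:2]])
E
```

```text
{'clock': 0.0, 'joints': array([ 1.10541586e+00,  2.99506508e-01,  1.52045754e+00, -1.82511555e-05,
        1.32102365e+00, -6.66115256e-02]), 'qd': array([ 0.00085054,  0.00051472,  0.00101228,  0.00115648,  0.00124011,
       -0.00119768]), 'effort': array([-2.46064633e-02, -4.95106316e+01, -3.25306892e+01,  7.82085978e-02,
       -3.04115396e-01, -2.18150228e-03]), 'eef_pos': array([213.62829013, 506.95924377, 213.89130929]), 'eef_rot': array([3.14099021e+00, 5.79159611e-05, 2.74282820e+00]), 'wrist_force': array([-0.19492569, -0.31592122,  0.62511777]), 'moment': array([-0.01179459, -0.00450193,  0.03283225]), 'finger_gap': 94.01037915688786}
scene 47.817395155375735 314.86165408215305 243.7861813309988 [[-0.022, 0.836, -0.549, 1115.819], [1.0, 0.012, -0.021, 25.009], [-0.011, -0.549, -0.836, 941.343], [0.0, 0.0, 0.0, 1.0]]
mould [([138.0, 271.0, 49.0, 52.0], 0.84)]
mould_front [([143.0, 273.0, 44.0, 19.0], 0.76)]
back_plate [([144.0, 290.0, 23.0, 32.0], 0.75)]
gauge [([449.0, 284.0, 42.0, 36.0], 0.74), ([421.0, 281.0, 16.0, 16.0], 0.58)]
stand [([402.0, 281.0, 44.0, 47.0], 0.59)]
brass_block [([186.0, 205.0, 24.0, 32.0], 0.75)]
tin [([393.0, 256.0, 28.0, 26.0], 0.82)]
steel_block [([453.0, 285.0, 40.0, 36.0], 0.57)]
top 45.48384943900458 328.9027650397105 246.07409715805943 [[0.024, -0.988, 0.154, 342.468], [-1.0, -0.023, 0.012, 6.293], [-0.008, -0.154, -0.988, 1346.732], [0.0, 0.0, 0.0, 1.0]]
mould [([440.0, 190.0, 38.0, 42.0], 0.58)]
mould_front [([447.0, 209.0, 32.0, 11.0], 0.63)]
back_plate [([458.0, 185.0, 16.0, 20.0], 0.52), ([439.0, 274.0, 13.0, 31.0], 0.46)]
gauge [([243.0, 187.0, 11.0, 8.0], 0.58)]
stand [([236.0, 185.0, 34.0, 28.0], 0.66)]
brass_block [([436.0, 275.0, 16.0, 30.0], 0.85)]
tin [([242.0, 225.0, 27.0, 26.0], 0.7)]
steel_block [([195.0, 192.0, 33.0, 28.0], 0.88)]
```

View pics/scene1.png

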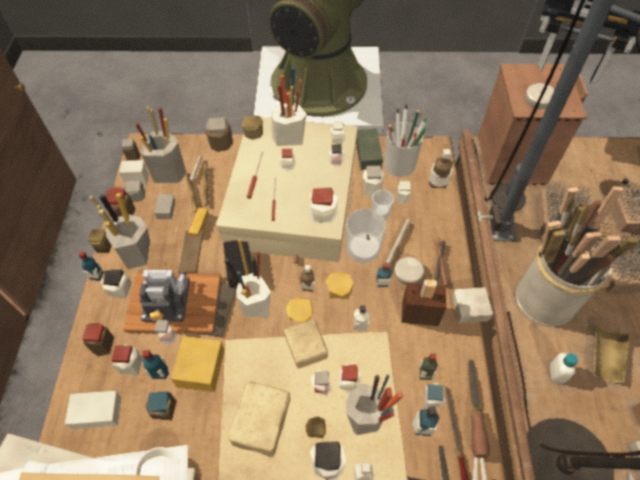

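View pics/top1.png

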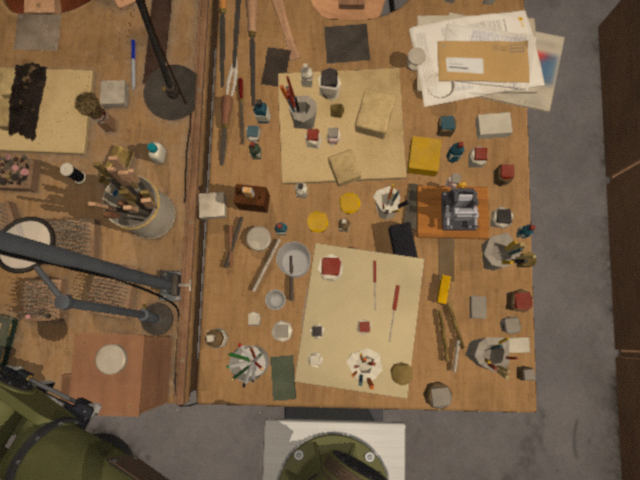

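Run:
```python
from h import *
C={n:manip.camera(n) for n in("scene","top")}
def crop(c,x,y,w=66,h=50): return cv2.resize(c["img"][y:y+h,x:x+w],(396,300),interpolation=cv2.INTER_CUBIC)
o=np.vstack([np.hstack([crop(C["scene"],130,260),crop(C["scene"],392,278)]),np.hstack([crop(C["top"],430,180),crop(C["top"],215,178)])])
o=cv2.convertScaleAbs(o,alpha=1.4,beta=20)
cv2.imwrite("pics/crops1.png",o[:,:,::-1])
for t in("stand","gauge","mould","mould_front","back_plate","brass_block","tin"):
    for n in C:
        for r in manip.silhouettes(t,C[n])[:1]:
            ys,xs=np.nonzero(r["pixels"]); print(t,n,r["conf"],np.round(r["rect"]),xs.mean().round(1),ys.mean().round(1),len(xs),[np.round(q,1) if not isinstance(q,float) else round(q,1) for q in cv2.minAreaRect(np.c_[xs,ys].astype(np.float32))])
```

```text
stand scene 0.9 [403. 282.  43.  44.] 422.6 305.0 1511 [array([423.2, 303.7]), array([44.1, 40.7]), 5.2]
stand top 0.72 [233. 186.  34.  25.] 251.3 199.5 716 [array([250.9, 198.6]), array([35.4, 25.5]), 7.6]
gauge scene 0.6 [403. 282.  45.  46.] 422.4 305.5 1499 [array([422.9, 304. ]), array([43.9, 40.6]), 6.6]
mould scene 0.95 [138. 272.  50.  47.] 164.3 294.9 1918 [array([163.5, 295.5]), array([51., 49.]), 90.0]
mould top 0.83 [440. 191.  37.  40.] 458.1 211.4 1191 [array([458.5, 209.5]), array([41., 35.]), 90.0]
mould_front scene 0.74 [454. 288.  38.  33.] 471.5 304.4 1164 [array([471.5, 304.5]), array([33.6, 38. ]), 85.2]
mould_front top 0.81 [449. 211.  31.   9.] 461.8 214.4 342 [array([460.5, 214.5]), array([11.7, 33.3]), 86.8]
back_plate scene 0.88 [143. 290.  22.  34.] 155.2 299.8 327 [array([155.8, 302.4]), array([33.7, 17.3]), 80.5]
back_plate top 0.74 [459. 182.  14.  23.] 462.6 197.1 164 [array([463.5, 194.5]), array([23., 13.]), 90.0]
brass_block scene 0.7 [187. 207.  22.  30.] 197.9 221.0 370 [array([198. , 221.4]), array([13.6, 29.7]), 18.4]
brass_block top 0.53 [437. 273.  16.  34.] 442.9 289.4 323 [array([442.9, 289.6]), array([11.5, 29.8]), 9.5]
tin scene 0.9 [394. 254.  30.  27.] 408.4 270.0 648 [array([408.5, 270. ]), array([26., 29.]), 90.0]
tin top 0.59 [244. 226.  26.  24.] 257.9 238.9 492 [array([258., 239.]), array([24., 24.]), 90.0]
```

View pics/crops1.png

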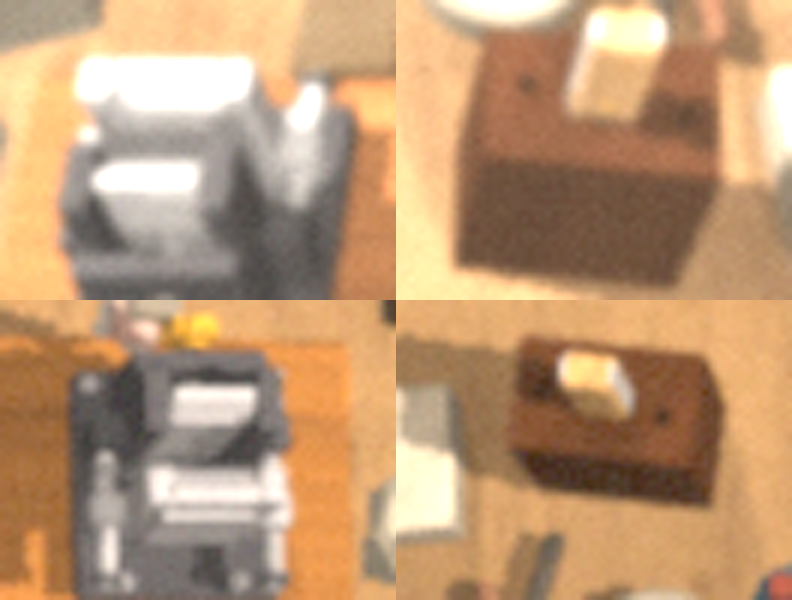

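```bash
cat > fit.py <<'E'
from h import *
from scipy.optimize import least_squares
C={n:manip.camera(n) for n in("scene","top")}
S,T=C["scene"],C["top"]
sc=lambda u,v,ox,oy:(ox+u/6,oy+v/6)
def fitp(obs,model,p0):
    r=least_squares(lambda p:np.concatenate([(proj(c,model(p,l))[0]-uv)[m] for c,uv,l,m in obs]),p0,loss="soft_l1")
    return r
def R(p,l):
    c,s=np.cos(p[2]),np.sin(p[2]); return np.array([p[0]+c*l[0]-s*l[1],p[1]+s*l[0]+c*l[1],l[2]])
B=np.array([True,True]);V=np.array([False,True]);U=np.array([True,False])
a=lambda u,v:np.array([392+(u-396)/6,278+v/6]); b=lambda u,v:np.array([215+(u-396)/6,178+(v-300)/6])
obs=[(S,a(473,157),(22,-35,78),B),(S,a(718,160),(22,35,78),B),(S,a(458,268),(22,-35,0),B),(S,a(680,285),(22,35,0),B),(S,a(485,40),(-22,-35,78),B),
(T,b(522,340),(22,35,78),B),(T,b(705,352),(22,-35,78),B),(T,b(512,452),(-22,35,78),B),(T,b(530,485),(-22,35,0),B),(T,b(710,505),(-22,-35,0),B)]
r=fitp(obs,R,[460,180,0]); st=r.x; print("stand",st.round(3),np.round(r.fun,1))
print("handle top tri",tri([(S,430.6,282.4),(T,246.9,189.9)]), "stand corner tri",tri([(S,*a(485,40)),(T,*b(690,468))]))
m=lambda u,v:np.array([130+u/6,260+v/6]); n=lambda u,v:np.array([430+u/6,180+(v-300)/6])
print("front outer top tri",tri([(S,*m(165,58)),(T,*n(220,503))]))
def M(p,l): # l=(k,x,y,z): k=1 front, 2 back
    return R(p,(l[1]+(-p[3] if l[0]==1 else p[4] if l[0]==2 else 0),l[2],l[3]+12))
obs=[(S,m(78,58),(1,-14,-26,80),B),(S,m(252,58),(1,-14,26,80),B),(T,n(150,503),(1,-14,26,80),B),(T,n(288,503),(1,-14,-26,80),B),
(T,n(150,465),(1,0,26,73),V),(T,n(285,465),(1,0,-26,73),V),
(S,m(95,160),(2,7,-16,80),B),(S,m(200,160),(2,7,16,80),B),(T,n(170,405),(2,7,16,80),U),(T,n(255,405),(2,7,-16,80),U)]
r=least_squares(lambda p:np.concatenate([np.concatenate([(proj(c,M(p,l))[0]-uv)[k] for c,uv,l,k in obs]),[(p[4]-5.4)/1.0,(p[3]-20)/20]]),[440,-220,0,20,5.4],loss="soft_l1")
mo=r.x; print("mould",mo.round(3),np.round(r.fun,1))
hsv=cv2.cvtColor(T["img"],cv2.COLOR_RGB2HSV)
sub=np.zeros((480,640),np.uint8); sub[175:250,405:500]=1
k=((hsv[...,0]<16)&(hsv[...,1]>150)&(sub>0)).astype(np.uint8)
cnt=max(cv2.findContours(k,0,1)[0],key=cv2.contourArea); print("board",cv2.minAreaRect(cnt))
out=[]
for c,x,y,ms in((S,130,260,0),(S,392,270,1),(T,430,180,0),(T,215,178,1)):
    im=cv2.convertScaleAbs(cv2.resize(c["img"][y:y+50,x:x+66],(396,300),interpolation=cv2.INTER_CUBIC),alpha=1.4,beta=20)
    def line(P,col):
        q=((proj(c,np.array(P))-[x,y]+.5)*6).astype(int); cv2.polylines(im,[q.reshape(-1,1,2)],True,col,1)
    if ms:
        for z in(0,78): line([R(st,(i*22,j*35,z)) for i,j in((1,1),(1,-1),(-1,-1),(-1,1))],(0,255,0))
        for z in(78,123): line([R(st,(i*7,j*10,z)) for i,j in((1,1),(1,-1),(-1,-1),(-1,1))],(255,0,0))
    else:
        for kk,x0,x1,w,z in((1,-14,-7,26,80),(1,0,0,26,73),(2,7,12,16,80),(2,0,0,16,73),(0,-0,40,40,12),(1,-18,-18,18,66)):
            line([M(mo,(kk,i,j,z)) for i,j in((x0,-w),(x0,w),(x1,w),(x1,-w))],(0,255,0) if kk!=2 else (255,0,0))
        for s in(-1,1): line([M(mo,(0,-52,s*32,30)),M(mo,(0,0,s*32,30))],(0,0,255))
    out.append(im)
import sys
cv2.imwrite("pics/"+sys.argv[1],np.vstack([np.hstack(out[:2]),np.hstack(out[2:])])[:,:,::-1])
E
python3 fit.py ov1.png
```

```text
stand [654.554 204.527  -6.337] [ 1.7 -0.1  0.7  1.9 -1.1  0.2 -0.9 -0.3 -0.7 -2.3 -0.7 -0.6 -0.7 -0.3
 -1.  -0.5  1.6  1.4  0.6  0.2]
handle top tri [654.36683439 204.90135554 121.30416644] stand corner tri [630.63095114 172.4359304   69.4449926 ]
front outer top tri [ 618.03011952 -284.5143477    89.99658339]
mould [ 642.078 -282.678  471.269    9.218    5.376] [ 0.1  0.  -0.5 -0.3 -0.7 -0.4 -0.3 -0.6  0.5  0.3 -0.5  0.1 -0.1 -0.1
 -0.1 -0.  -0.  -0.5]
board ((452.9080505371094, 212.09814453125), (73.08538055419922, 53.469303131103516), 1.1457629203796387)
```

View pics/ov1.png

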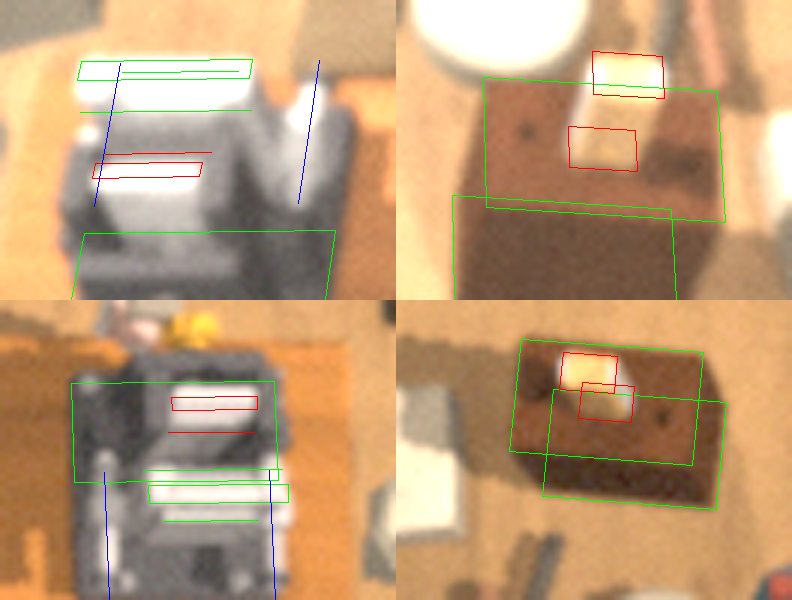

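Run:
```python
from h import *
S=manip.camera("scene");T=manip.camera("top")
print("pole base tri",tri([(S,505,230),(T,180,285)]).round())
print("pole: scene base z0",onz(S,505,230,0).round(),"top",onz(T,180,285,0).round())
# pole at heights: scene line pts
for u,v in((540,140),(580,50),(600,0)):
    print([onz(S,u,v,z).round()[:2] for z in(100,200,300,400,500)])
for u,v in((150,278),(100,262),(0,240)):
    print([onz(T,u,v,z).round()[:2] for z in(100,200,300,400,500,700)])
for n,u,v in(("cupR low",132,262),("cup blk",255,305),("cup mid",290,140),("cup grn",403,170)): print(n,onz(S,u,v,0).round())
for n,u,v,z in(("brass",442.9,289.5,20),("tin",258,239,18),("steel",211.5,206,28)): print(n,onz(T,u,v,z).round())
save(manip.camera("scene"),"x.png")
```

```text
pole base tri [454. 387.  -5.]
pole: scene base z0 [457. 400.   0.] top [451. 371.   0.]
[array([294., 473.]), array([392., 420.]), array([489., 367.]), array([587., 314.]), array([685., 260.])]
[array([ -5., 630.]), array([129., 558.]), array([262., 486.]), array([395., 414.]), array([528., 342.])]
[array([-210.,  732.]), array([-52., 648.]), array([105., 564.]), array([263., 480.]), array([420., 396.])]
[array([457., 411.]), array([448., 378.]), array([438., 346.]), array([429., 314.]), array([420., 281.]), array([402., 216.])]
[array([490., 524.]), array([478., 482.]), array([466., 441.]), array([454., 399.]), array([442., 358.]), array([419., 275.])]
[array([533., 750.]), array([518., 691.]), array([503., 631.]), array([487., 571.]), array([472., 512.]), array([442., 392.])]
cupR low [ 548. -372.    0.]
cup blk [ 642. -112.    0.]
cup mid [203. -65.  -0.]
cup grn [294. 197.   0.]
brass [ 453. -244.   20.]
tin [562. 189.  18.]
steel [637. 301.  28.]
```

```bash
cat >> h.py <<'E'
from scipy.spatial.transform import Rotation as Ro
def plan(*wp):
    """wp: (x,y,z,yawdeg) world -> tool shifts from present pose"""
    s=manip.read_state(); R=Ro.from_euler("xyz",s["eef_rot"]).as_matrix(); y0=np.degrees(s["eef_rot"][2])
    print("now",s["clock"],s["eef_pos"].round(2),np.degrees(s["eef_rot"]).round(2),"F",s["wrist_force"].round(2),"M",s["moment"].round(2),"gap",round(s["finger_gap"],2),"q",s["joints"].round(2))
    for w in wp:
        d=R.T@(np.array(w[:3])-s["eef_pos"]); print(w,"->",d.round(1),"roll",round(-((w[3]-y0+180)%360-180),2))
E
python3 -c "
from h import *
plan((200,330,290,157),(270,240,290,125),(330,150,290,91.7))"
```

```text
now 1.95 [213.62 506.96 213.81] [179.96   0.   157.15] F [-0.2  -0.38  5.81] M [-0.22  0.13 -0.  ] gap 93.92 q [ 1.11  0.3   1.52  0.    1.32 -0.07]
(200, 330, 290, 157) -> [ -56.2 -168.3  -76.3] roll 0.15
(270, 240, 290, 125) -> [-155.6 -224.1  -76.3] roll 32.15
(330, 150, 290, 91.7) -> [-245.9 -283.7  -76.4] roll 65.45
```

>>> {"fn": "send_rows", "kwargs": {"series": [[[1,-14,-42,-19,0],[1,-28,-84,-38,0],[1,-42,-126,-57,0],[1,-56,-168,-76,6],[1,-90,-187,-76,14],[1,-123,-205,-76,22],[1,-155,-224,-76,32],[1,-185,-244,-76,40],[1,-215,-264,-76,48],[1,-246,-284,-76,56]]]}}

```text
clock: 2.95
eef_pos: [330.2, 148.1, 288.5]
eef_rot: [-3.14, 0.0, 1.759]
wrist_force: [0.6, 0.9, -6.9]
finger_gap: 94.1
```

```bash
python3 -c "
from h import *
plan((330,150,290,91.7),(430,-100,290,91.7),(575,-283.5,200,91.7))"
```

```text
now 2.95 [330.18 148.12 288.54] [-1.7991e+02  1.0000e-02  1.0080e+02] F [ 0.57  0.88 -6.92] M [ 0.25 -0.16  0.01] gap 94.07 q [ 0.32 -0.19  1.86  0.    1.47  0.13]
(330, 150, 290, 91.7) -> [ 1.9  0.2 -1.5] roll 9.1
(430, -100, 290, 91.7) -> [-262.4   51.6   -1.5] roll 9.1
(575, -283.5, 200, 91.7) -> [-469.8  159.7   88.4] roll 9.1
```

>>> {"fn": "send_rows", "kwargs": {"series": [[[0.5,-45,8,0,3],[0.3,-90,17,0,6],[0,-135,26,0,9],[0,-180,35,0,9],[0,-225,44,0,9],[0,-270,55,0,9],[0,-310,77,8,9],[0,-350,99,20,9],[0,-390,120,35,9],[0,-430,140,50,9]]], "newtons": 40}}

```text
clock: 3.95
eef_pos: [551.1, -246.7, 237.3]
eef_rot: [-3.14, -0.001, 1.608]
wrist_force: [1.1, -0.1, -5.9]
finger_gap: 17.3
```

```bash
python3 -c "
from h import *
plan((580,-283.5,150,91.7),(580,-283.5,50,91.7))"
```

```text
now 3.95 [ 551.08 -246.67  237.26] [-1.7989e+02 -6.0000e-02  9.2140e+01] F [ 1.15 -0.07 -5.93] M [ 0.24 -0.05 -0.03] gap 17.31 q [-0.48  0.41  1.32  0.    1.41 -0.52]
(580, -283.5, 150, 91.7) -> [-38.   27.7  87.2] roll 0.44
(580, -283.5, 50, 91.7) -> [-38.1  27.9 187.2] roll 0.44
```

>>> {"fn": "send_rows", "kwargs": {"series": [[[0,-19,14,35,0.4],[0,-38,27,70,0.4],[0,-38,27,110,0.4],[0,-38,27,150,0.4],[0,-38,27,175,0.4],[0,-38,27,187,0.4],[0,-38,27,187,0.4],[0,-38,27,187,0.4]]]}}

```text
clock: 4.75
eef_pos: [579.3, -282.3, 53.5]
eef_rot: [3.141, 0.001, 1.601]
wrist_force: [0.8, -0.3, -7.0]
finger_gap: 0.6
```

Run:
```python
from h import *
plan((600,-283.5,50,91.7))
o=[]
for n,x,y,w in(("scene",110,235,90),("top",410,175,90)):
    c=manip.camera(n); o.append(cv2.resize(c["img"][y:y+w,x:x+w],(400,400),interpolation=cv2.INTER_CUBIC))
cv2.imwrite("pics/push1.png",cv2.convertScaleAbs(np.hstack(o),alpha=1.4,beta=20)[:,:,::-1])
```

```text
now 4.75 [ 579.32 -282.35   53.46] [1.7995e+02 3.0000e-02 9.1760e+01] F [ 0.77 -0.28 -7.01] M [ 0.24 -0.1  -0.04] gap 0.62 q [-0.51  0.67  1.37 -0.    1.1  -0.54]
(600, -283.5, 50, 91.7) -> [-1.8 20.6  3.5] roll 0.06
```

View pics/push1.png

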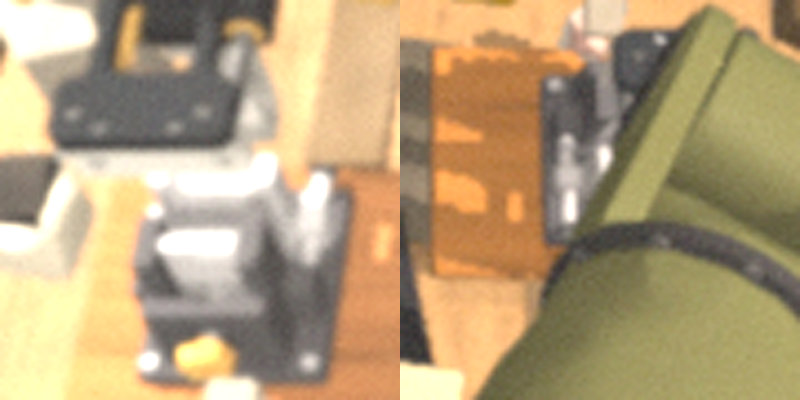

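Run:
```python
from h import *
c=manip.camera("scene"); s=manip.read_state()
for z in(45,140,160,200): print(z,((proj(c,[s["eef_pos"][0],s["eef_pos"][1],z])[0]-[110,235])*4.444).round())
for z in(56,80,92): print(z,((proj(c,[628,-283,z])[0]-[110,235])*4.444).round())
```

```text
45 [256. 130.]
140 [200.   9.]
160 [187. -20.]
200 [160. -79.]
56 [229. 216.]
80 [215. 187.]
92 [207. 173.]
```

>>> {"fn": "send_rows", "kwargs": {"series": [[[0,1,3,2,0],[0,1,6,2,0],[0,1,8,2,0],[0,1,8,2,0]]]}}

```text
clock: 5.3
eef_pos: [587.2, -280.9, 50.5]
eef_rot: [3.141, 0.0, 1.602]
wrist_force: [-0.0, -0.1, -7.9]
finger_gap: 0.4
```

>>> {"fn": "send_rows", "kwargs": {"series": [[[0,-2.5,2,0,0],[0,-2.5,4,0,0],[0,-2.5,6,0,0],[0,-2.5,8,0,0],[0,-2.5,9,0,0],[0,-2.5,10,0,0],[0,-2.5,10,0,0]]]}}

```text
clock: 6.0
eef_pos: [597.0, -283.1, 50.4]
eef_rot: [-3.142, 0.0, 1.601]
wrist_force: [-1.1, -0.1, -7.6]
finger_gap: 0.4
```

>>> {"fn": "send_rows", "kwargs": {"series": [[[0,0,1,0,0],[0,0,2,0,0],[0,0,3,0,0],[0,0,4,0,0],[0,0,4,0,0]]]}}

```text
clock: 6.5
eef_pos: [601.1, -283.0, 50.5]
eef_rot: [3.142, 0.0, 1.601]
wrist_force: [-0.1, -0.9, -7.2]
finger_gap: 0.6
```

>>> {"fn": "send_rows", "kwargs": {"series": [[[0,0,1,0,0],[0,0,2,0,0],[0,0,3,0,0],[0,0,4,0,0],[0,0,4,0,0]]]}}

```text
clock: 7.0
eef_pos: [604.2, -282.9, 50.4]
eef_rot: [-3.139, -0.001, 1.601]
wrist_force: [-8.2, 1.1, -3.0]
finger_gap: 0.2
```

>>> {"fn": "send_rows", "kwargs": {"series": [[[0,0,1,0,0],[0,0,2,0,0],[0,0,3,0,0],[0,0,3,0,0]]]}}

```text
clock: 7.4
eef_pos: [607.2, -282.9, 50.5]
eef_rot: [-3.139, -0.0, 1.601]
wrist_force: [-8.8, 0.5, -2.8]
finger_gap: 1.0
```

>>> {"fn": "send_rows", "kwargs": {"series": [[[0,0,1,0,0],[0,0,2,0,0],[0,0,3,0,0],[0,0,3,0,0]]]}}

```text
clock: 7.8
eef_pos: [610.1, -282.8, 50.5]
eef_rot: [-3.139, -0.0, 1.601]
wrist_force: [-8.3, 0.5, -3.3]
finger_gap: 0.6
```

>>> {"fn": "send_rows", "kwargs": {"series": [[[0,0,0.7,0,0],[0,0,1.4,0,0],[0,0,2,0,0],[0,0,2,0,0]]]}}

```text
clock: 8.2
eef_pos: [612.1, -282.8, 50.5]
eef_rot: [-3.139, -0.0, 1.601]
wrist_force: [-8.2, 0.5, -3.7]
finger_gap: 0.4
```

>>> {"fn": "send_rows", "kwargs": {"series": [[[0,0,0.7,0,0],[0,0,1.4,0,0],[0,0,2,0,0],[0,0,2,0,0]]]}}

```text
clock: 8.6
eef_pos: [614.1, -282.7, 50.4]
eef_rot: [-3.139, -0.0, 1.601]
wrist_force: [-8.2, 0.6, -2.7]
finger_gap: 0.4
```

>>> {"fn": "send_rows", "kwargs": {"series": [[[0,0,0.7,0,0],[0,0,1.4,0,0],[0,0,2,0,0],[0,0,2,0,0]]]}}

```text
clock: 9.0
eef_pos: [616.1, -282.7, 50.5]
eef_rot: [-3.139, -0.0, 1.601]
wrist_force: [-7.8, 0.4, -2.9]
finger_gap: 0.5
```

>>> {"fn": "send_rows", "kwargs": {"series": [[[0,0,0.5,0,0],[0,0,1,0,0],[0,0,1.5,0,0],[0,0,1.5,0,0]]]}}

```text
clock: 9.4
eef_pos: [616.6, -282.7, 50.5]
eef_rot: [-3.137, -0.001, 1.601]
wrist_force: [-17.5, 1.7, 1.8]
finger_gap: 0.8
```

>>> {"fn": "send_rows", "kwargs": {"series": [[[0,0,0.5,0,0],[0,0,0.8,0,0],[0,0,0.8,0,0]]]}}

```text
clock: 9.7
eef_pos: [616.6, -282.7, 50.4]
eef_rot: [-3.135, -0.002, 1.601]
wrist_force: [-24.5, 2.6, 6.0]
finger_gap: 0.2
```

>>> {"fn": "send_rows", "kwargs": {"series": [[[0,0,-3,0,0],[0,0,-8,0,0],[0,0,-15,-5,0],[0,0,-25,-20,0],[0,0,-25,-20,0],[0,0,-25,-20,0]]]}}

```text
clock: 10.3
eef_pos: [594.4, -283.3, 70.8]
eef_rot: [3.141, 0.0, 1.601]
wrist_force: [0.3, 0.1, -8.5]
finger_gap: 0.3
```

Run:
```python
from h import *
for i in range(4):
    s=manip.read_state(); c=manip.camera("scene"); print(s["clock"],s["wrist_force"].round(2),s["moment"].round(2))
plan((590,-283,250,91.7),(430,-50,280,91.7),(500,150,280,86.9),(654.5,204.5,230,86.9))
```

```text
10.3 [ 0.35  0.11 -8.52] [ 0.26 -0.11 -0.01]
10.35 [-0.02  0.38 -7.62] [ 0.22 -0.02  0.01]
10.4 [ 0.43  0.15 -7.1 ] [ 0.22 -0.12  0.05]
10.45 [-0.36 -0.14 -7.59] [ 0.28 -0.1   0.04]
now 10.5 [ 594.27 -283.03   69.77] [-1.7996e+02 -2.0000e-02  9.1760e+01] F [-0.35  0.64 -7.31] M [ 0.21 -0.07 -0.01] gap 0.64 q [-0.5   0.68  1.31  0.    1.15 -0.53]
(590, -283, 250, 91.7) -> [   0.2   -4.4 -180.2] roll 0.06
(430, -50, 280, 91.7) -> [ 238.1 -157.2 -210. ] roll 0.06
(500, 150, 280, 86.9) -> [ 435.8  -81.1 -210. ] roll 4.86
(654.5, 204.5, 230, 86.9) -> [ 485.5   75.1 -160.1] roll 4.86
```

>>> {"fn": "send_rows", "kwargs": {"series": [[[0,0,-4,-45,0],[0,0,-4,-90,0],[0,0,-4,-135,0],[0,10,-15,-175,0],[0,45,-40,-200,0],[0,85,-65,-210,0],[0.5,130,-90,-210,0],[0.5,175,-115,-210,0],[0.5,220,-140,-210,0],[0.5,260,-145,-210,0]]]}}

```text
clock: 11.5
eef_pos: [439.6, -26.4, 280.6]
eef_rot: [3.141, 0.0, 1.601]
wrist_force: [1.1, 0.3, -7.4]
finger_gap: 29.2
```

Run:
```python
from h import *
plan((500,120,280,86.9),(640,204.5,230,86.9),(654.5,204.5,170,86.9))
```

```text
now 11.5 [439.63 -26.37 280.56] [1.7997e+02 1.0000e-02 9.1720e+01] F [ 1.06  0.32 -7.39] M [ 0.28 -0.14 -0.04] gap 29.24 q [-0.14  0.    1.71 -0.    1.43 -0.17]
(500, 120, 280, 86.9) -> [144.5  64.7   0.6] roll 4.82
(640, 204.5, 230, 86.9) -> [224.8 207.2  50.6] roll 4.82
(654.5, 204.5, 170, 86.9) -> [224.3 221.7 110.6] roll 4.82
```

>>> {"fn": "send_rows", "kwargs": {"series": [[[0.5,40,18,0,1],[0.5,80,36,0,2],[0.5,120,54,0,3],[0.5,155,85,0,4],[0.5,180,120,10,4.8],[0.5,205,160,30,4.8],[0.5,224,200,50,4.8],[0.5,224,221,80,4.8],[0.5,224,221.5,110,4.8],[0.5,224,221.5,110,4.8]]]}}

```text
clock: 12.5
eef_pos: [654.5, 202.6, 164.8]
eef_rot: [-3.133, 0.003, 1.518]
wrist_force: [-0.4, -0.0, -7.7]
finger_gap: 46.9
```

Run:
```python
from h import *
plan((654.5,204.5,170,86.9))
o=[]
for n,x,y in(("scene",120,255),("scene",395,240),("top",430,170),("top",215,165)):
    c=manip.camera(n); o.append(cv2.resize(c["img"][y:y+60,x:x+80],(400,300),interpolation=cv2.INTER_CUBIC))
cv2.imwrite("pics/st1.png",cv2.convertScaleAbs(np.vstack([np.hstack(o[:2]),np.hstack(o[2:])]),alpha=1.4,beta=20)[:,:,::-1])
```

```text
now 12.5 [654.5  202.63 164.75] [-1.7953e+02  1.5000e-01  8.6960e+01] F [-0.39 -0.05 -7.74] M [ 0.24 -0.05 -0.01] gap 46.87 q [ 0.25  0.65  1.13 -0.    1.37  0.3 ]
(654.5, 204.5, 170, 86.9) -> [ 1.9 -0.1 -5.3] roll 0.06
```

View pics/st1.png

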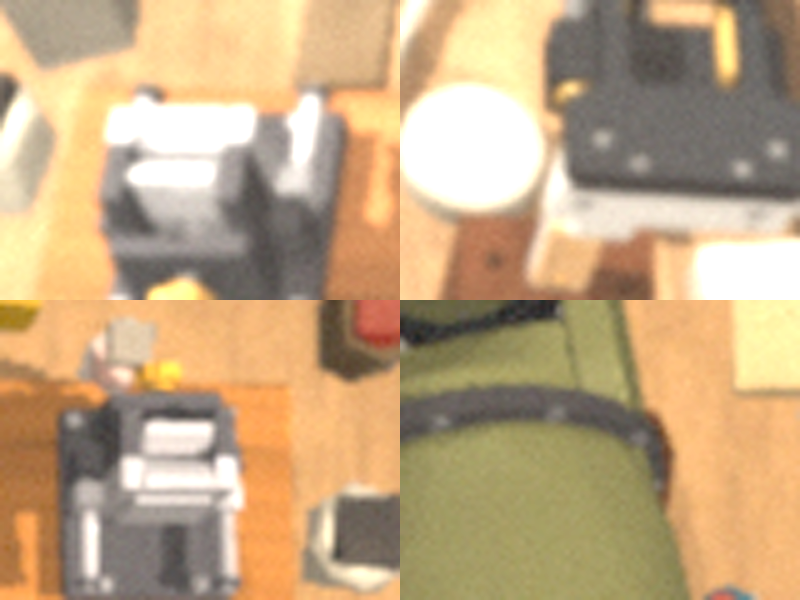

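Run:
```python
from h import *
S=manip.camera("scene");T=manip.camera("top")
f=lambda u,v:(119.5+u/5,254.5+v/5); g=lambda u,v:(429.5+u/5,169.5+(v-300)/5)
for n,p in(("L",(106,103)),("R",(256,105))): print("scene outer top",n,onz(S,*f(*p),92).round(1))
for n,p in(("L",(122,490)),("R",(240,490))): print("top outer top",n,onz(T,*g(*p),92).round(1))
print("scene back plate top front/back edge",onz(S,*f(172,163),92).round(1),onz(S,*f(172,187),92).round(1),[onz(S,*f(u,175),92).round(1)[1] for u in(130,215)])
print("top back plate", onz(T,*g(180,418),92).round(1),onz(T,*g(180,452),92).round(1),[onz(T,*g(u,430),92).round(1)[1] for u in(143,215)])
```

```text
scene outer top L [ 631.1 -311.5   92. ]
scene outer top R [ 631.1 -256.7   92. ]
top outer top L [ 631.6 -256.5   92. ]
top outer top R [ 632.8 -309.2   92. ]
scene back plate top front/back edge [ 655.4 -282.8   92. ] [ 665.1 -281.    92. ] [np.float64(-297.0), np.float64(-266.5)]
top back plate [ 665.3 -282.8   92. ] [ 649.6 -282.6   92. ] [np.float64(-266.2), np.float64(-298.4)]
```

Run:
```python
from h import *
plan((654.5,204.5,130,86.9),(654.5,204.5,93,86.9))
```

```text
now 12.8 [656.31 203.04 172.76] [ 1.7983e+02 -5.0000e-02  8.6950e+01] F [ 1.07 -0.08 -7.12] M [ 0.24 -0.06  0.05] gap 46.98 q [ 0.25  0.64  1.12 -0.    1.38  0.3 ]
(654.5, 204.5, 130, 86.9) -> [ 1.3 -2.  42.8] roll 0.05
(654.5, 204.5, 93, 86.9) -> [ 1.3 -2.1 79.8] roll 0.05
```

>>> {"fn": "send_rows", "kwargs": {"series": [[[0.5,1.5,-2,15,0],[0.5,1.5,-2,30,0],[0.5,1.5,-2,45,0],[0.5,1.5,-2,60,0],[0.5,1.5,-2,70,0],[0.5,1.5,-2,70,0],[0.5,1.5,-2,70,0],[0.5,1.5,-2,70,0]]]}}

```text
clock: 13.6
eef_pos: [654.4, 204.6, 101.3]
eef_rot: [3.14, -0.0, 1.518]
wrist_force: [-0.9, -0.8, -6.3]
finger_gap: 47.1
```

Run:
```python
from h import *
plan((654.5,204.5,91,86.9))
c=manip.camera("scene"); plan((654.5,204.5,91,86.9))
o=cv2.resize(c["img"][240:320,385:465],(600,600),interpolation=cv2.INTER_CUBIC)
cv2.imwrite("pics/gr1.png",cv2.convertScaleAbs(o,alpha=1.4,beta=20)[:,:,::-1])
```

```text
now 13.6 [654.38 204.62 101.3 ] [ 1.7993e+02 -2.0000e-02  8.6950e+01] F [-0.9  -0.82 -6.26] M [ 0.23 -0.08  0.03] gap 47.11 q [ 0.25  0.7   1.2  -0.    1.24  0.3 ]
(654.5, 204.5, 91, 86.9) -> [-0.1  0.1 10.3] roll 0.05
now 13.65 [654.36 204.58 101.3 ] [ 1.7993e+02 -2.0000e-02  8.6950e+01] F [-0.4  -0.18 -7.44] M [ 0.21 -0.05 -0.04] gap 46.99 q [ 0.25  0.7   1.2  -0.    1.24  0.3 ]
(654.5, 204.5, 91, 86.9) -> [-0.1  0.1 10.3] roll 0.05
```

View pics/gr1.png

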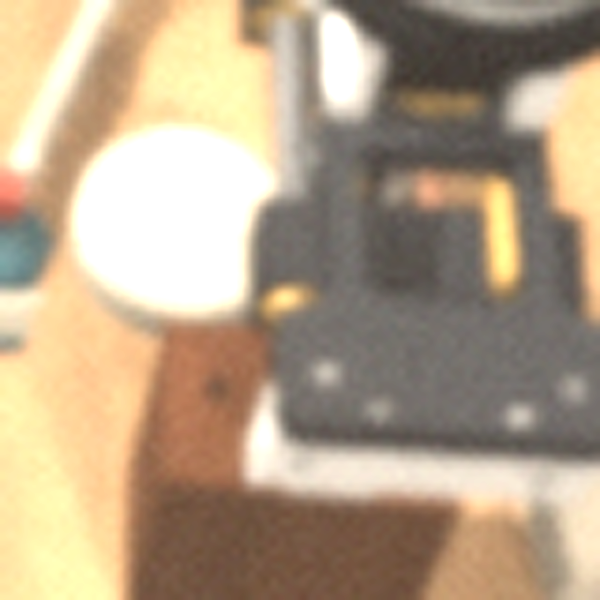

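>>> {"fn": "send_rows", "kwargs": {"series": [[[0.5,0,0,5,0],[0.5,0,0,10,0],[0.3,0,0,10,0],[0.3,0,0,10,0],[0,0,0,10,0],[0,0,0,10,0],[0,0,0,10,0],[0,0,0,10,0]]], "newtons": 8}}

```text
clock: 14.45
eef_pos: [654.4, 204.5, 90.7]
eef_rot: [3.14, -0.0, 1.517]
wrist_force: [4.0, -0.6, -7.5]
finger_gap: 13.9
```

Run:
```python
from h import *
plan((654.5,204.5,91,86.9))
```

```text
now 14.45 [654.42 204.5   90.69] [ 1.7993e+02 -2.0000e-02  8.6940e+01] F [ 4.02 -0.58 -7.47] M [ 0.28 -0.86 -0.05] gap 13.91 q [ 0.25  0.71  1.2  -0.    1.23  0.3 ]
(654.5, 204.5, 91, 86.9) -> [ 0.   0.1 -0.3] roll 0.04
```

>>> {"fn": "send_rows", "kwargs": {"series": [[[0,0,0.5,0,0],[0,0,0.5,0,0],[0,0,0.5,0,0]]]}}

```text
clock: 14.75
eef_pos: [654.6, 204.5, 90.6]
eef_rot: [3.141, -0.0, 1.518]
wrist_force: [1.6, -0.3, -6.7]
finger_gap: 13.7
```

>>> {"fn": "send_rows", "kwargs": {"series": [[[0,0,0.5,0,0],[0,0,0.5,0,0],[0,0,0.5,0,0]]]}}

```text
clock: 15.05
eef_pos: [654.8, 204.5, 90.6]
eef_rot: [-3.141, 0.0, 1.518]
wrist_force: [-4.0, -0.7, -2.6]
finger_gap: 13.8
```

>>> {"fn": "send_rows", "kwargs": {"series": [[[0,0,-0.3,0,0],[0,0,-0.3,0,0],[0,0,-0.3,0,0]]], "newtons": 30}}

```text
clock: 15.35
eef_pos: [654.8, 204.5, 90.6]
eef_rot: [3.141, -0.0, 1.518]
wrist_force: [-1.5, -0.3, -2.4]
finger_gap: 14.2
```

>>> {"fn": "send_rows", "kwargs": {"series": [[[0,0,-0.3,-3,0],[0,0,-0.3,-8,0],[0,0,-0.3,-15,0],[0,0,-0.3,-25,0],[0,0,-0.3,-40,0],[0,0,-0.3,-55,0],[0,0,-0.3,-70,0],[0,0,-0.3,-85,0],[0,0,-0.3,-90,0],[0,0,-0.3,-90,0]]]}}

```text
clock: 16.35
eef_pos: [654.7, 204.6, 181.5]
eef_rot: [3.14, -0.0, 1.518]
wrist_force: [-0.4, -0.0, -7.9]
finger_gap: 13.9
```

Run:
```python
from h import *
c=manip.camera("scene"); plan((654.5,204.5,280,88),(470,30,290,91.7),(520,-150,290,91.7),(649,-282.7,280,91.7))
o=[cv2.resize(c["img"][210:330,375:495],(400,400),interpolation=cv2.INTER_CUBIC)]
c=manip.camera("top"); o.append(cv2.resize(c["img"][150:250,190:290],(400,400),interpolation=cv2.INTER_CUBIC))
cv2.imwrite("pics/lift1.png",cv2.convertScaleAbs(np.hstack(o),alpha=1.4,beta=20)[:,:,::-1])
```

```text
now 16.4 [654.34 204.47 180.39] [-180.      0.     86.95] F [ 0.15  0.08 -8.39] M [ 0.26 -0.08 -0.02] gap 13.89 q [ 0.25  0.63  1.11 -0.    1.39  0.3 ]
(654.5, 204.5, 280, 88) -> [  0.    0.1 -99.6] roll -1.05
(470, 30, 290, 91.7) -> [-184.  -174.8 -109.6] roll -4.75
(520, -150, 290, 91.7) -> [-361.1 -115.3 -109.6] roll -4.75
(649, -282.7, 280, 91.7) -> [-486.8   20.6  -99.6] roll -4.75
```

View pics/lift1.png

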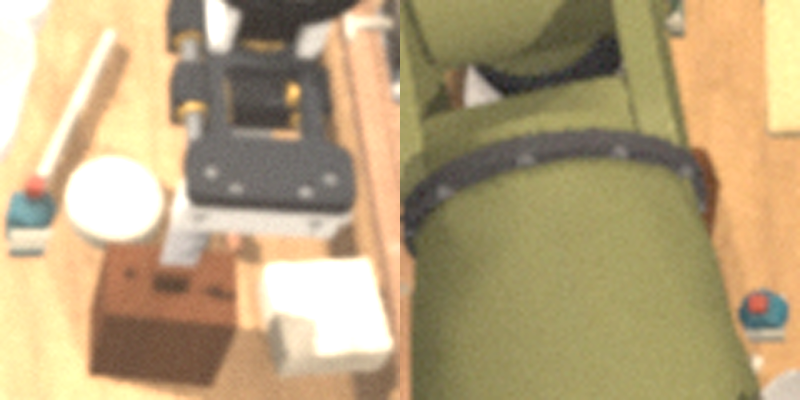

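>>> {"fn": "send_rows", "kwargs": {"series": [[[0,0,0,-35,-1],[0,0,-10,-70,-2],[0,-15,-35,-105,-3],[0,-50,-60,-110,-4],[0,-90,-80,-110,-4.8],[0,-135,-90,-110,-4.8],[0,-180,-95,-110,-4.8],[0,-225,-100,-110,-4.8],[0,-270,-100,-110,-4.8],[0,-315,-100,-110,-4.8]]]}}

```text
clock: 17.45
eef_pos: [537.1, -106.4, 289.9]
eef_rot: [-3.141, -0.0, 1.601]
wrist_force: [0.9, -0.3, -8.2]
finger_gap: 14.0
```

Run:
```python
from h import *
plan((649,-282.7,280,91.7),(649,-282.7,210,91.7))
```

```text
now 17.45 [ 537.12 -106.45  289.93] [-1.7995e+02 -2.0000e-02  9.1760e+01] F [ 0.9  -0.25 -8.18] M [ 0.23 -0.12 -0.02] gap 13.99 q [-0.26  0.25  1.41  0.    1.48 -0.29]
(649, -282.7, 280, 91.7) -> [-179.6  106.4    9.8] roll 0.06
(649, -282.7, 210, 91.7) -> [-179.6  106.5   79.8] roll 0.06
```

>>> {"fn": "send_rows", "kwargs": {"series": [[[0,-40,24,0,0],[0,-80,48,0,0],[0,-120,72,10,0],[0,-155,92,25,0],[0,-180,106.5,45,0],[0,-180,106.5,70,0],[0,-180,106.5,90,0],[0,-180,106.5,98,0],[0,-180,106.5,98,0],[0,-180,106.5,98,0]]]}}

```text
clock: 18.45
eef_pos: [650.0, -281.4, 193.5]
eef_rot: [3.141, 0.001, 1.602]
wrist_force: [0.5, -0.5, -7.8]
finger_gap: 14.1
```

Run:
```python
from h import *
c=manip.camera("scene"); d=manip.camera("top"); plan((649,-282.7,190,91.7),(649,-282.7,165,91.7))
o=[cv2.resize(c["img"][230:330,110:210],(400,400),interpolation=cv2.INTER_CUBIC),cv2.resize(d["img"][165:245,420:500],(400,400),interpolation=cv2.INTER_CUBIC)]
s=manip.read_state()["eef_pos"]
for dz in(83,40,13): print((proj(c,s-[0,0,dz])[0]-[110,230])*4)
cv2.imwrite("pics/over1.png",cv2.convertScaleAbs(np.hstack(o),alpha=1.4,beta=20)[:,:,::-1])
```

```text
now 18.55 [ 650.09 -281.47  193.99] [1.799e+02 6.000e-02 9.176e+01] F [ 0.4  -0.35 -8.2 ] M [ 0.24 -0.07 -0.  ] gap 13.98 q [-0.46  0.68  1.01 -0.    1.45 -0.49]
(649, -282.7, 190, 91.7) -> [-1.2 -1.1  4. ] roll 0.06
(649, -282.7, 165, 91.7) -> [-1.2 -1.2 29. ] roll 0.06
[169.75027691 197.14443175]
[143.25237369 147.14496495]
[125.52961434 113.70350695]
```

View pics/over1.png

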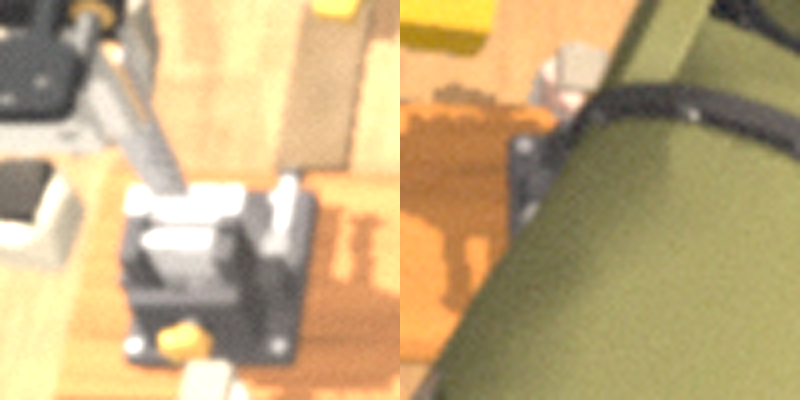

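>>> {"fn": "send_rows", "kwargs": {"series": [[[0,-1.2,-1,5,0],[0,-1.2,-1,10,0],[0,-1.2,-1,15,0],[0,-1.2,-1,20,0],[0,-1.2,-1,23,0],[0,-1.2,-1,23,0],[0,-1.2,-1,23,0]]]}}

```text
clock: 19.25
eef_pos: [648.8, -282.7, 169.5]
eef_rot: [3.141, 0.0, 1.601]
wrist_force: [0.0, -0.1, -7.7]
finger_gap: 14.0
```

>>> {"fn": "send_rows", "kwargs": {"series": [[[0,0,0,1,0],[0,0,0,2,0],[0,0,0,3,0],[0,0,0,3,0]]]}}

```text
clock: 19.65
eef_pos: [648.7, -282.6, 166.3]
eef_rot: [-3.141, -0.0, 1.601]
wrist_force: [0.5, 0.0, -9.4]
finger_gap: 14.0
```

>>> {"fn": "send_rows", "kwargs": {"series": [[[0,0,0,1,0],[0,0,0,2,0],[0,0,0,3,0],[0,0,0,3,0]]]}}

```text
clock: 20.05
eef_pos: [648.7, -282.6, 163.2]
eef_rot: [-3.141, -0.0, 1.601]
wrist_force: [0.0, 1.0, -8.3]
finger_gap: 14.2
```

>>> {"fn": "send_rows", "kwargs": {"series": [[[0,0,0,1,0],[0,0,0,2,0],[0,0,0,3,0],[0,0,0,4,0],[0,0,0,4,0]]]}}

```text
clock: 20.55
eef_pos: [648.7, -282.6, 159.2]
eef_rot: [-3.141, -0.0, 1.601]
wrist_force: [-0.1, -1.4, -8.0]
finger_gap: 14.1
```

>>> {"fn": "send_rows", "kwargs": {"series": [[[0,0,0,1,0],[0,0,0,2,0],[0,0,0,3,0],[0,0,0,3,0]]]}}

```text
clock: 20.95
eef_pos: [648.7, -282.6, 156.3]
eef_rot: [-3.141, -0.0, 1.601]
wrist_force: [-0.5, 0.0, -9.0]
finger_gap: 13.8
```

>>> {"fn": "send_rows", "kwargs": {"series": [[[0,0,0,1,0],[0,0,0,2,0],[0,0,0,3,0],[0,0,0,3,0]]]}}

```text
clock: 21.35
eef_pos: [648.8, -282.6, 153.3]
eef_rot: [-3.141, -0.0, 1.601]
wrist_force: [0.1, 0.1, -8.7]
finger_gap: 14.1
```

>>> {"fn": "send_rows", "kwargs": {"series": [[[0,0,0,1,0],[0,0,0,2,0],[0,0,0,3,0],[0,0,0,3,0]]]}}

```text
clock: 21.75
eef_pos: [648.8, -282.6, 150.3]
eef_rot: [3.141, -0.0, 1.601]
wrist_force: [0.9, 0.1, -8.9]
finger_gap: 13.9
```

>>> {"fn": "send_rows", "kwargs": {"series": [[[0,0,0,1,0],[0,0,0,2,0],[0,0,0,3,0],[0,0,0,3,0]]]}}

```text
clock: 22.15
eef_pos: [648.9, -282.6, 147.4]
eef_rot: [3.141, 0.0, 1.601]
wrist_force: [2.2, 0.2, -9.0]
finger_gap: 13.7
```

```bash
cat > st.py <<'E'
from h import *
F=[];M=[]
for i in range(8):
    s=manip.read_state(); F.append(s["wrist_force"]); M.append(s["moment"]); manip.camera("top")
print(s["clock"],s["eef_pos"].round(2),np.degrees(s["eef_rot"]).round(2),"F",np.mean(F,0).round(2),"M",np.mean(M,0).round(2),"gap",round(s["finger_gap"],2))
E
python3 st.py
```

```text
22.5 [ 648.85 -282.63  147.41] [179.99  -0.    91.75] F [ 2.92 -0.53 -9.02] M [ 0.18 -0.8  -0.02] gap 13.77
```

>>> {"fn": "send_rows", "kwargs": {"series": [[[0,0,0.5,0,0],[0,0,0.5,0,0],[0,0,0.5,0,0]]]}}

```text
clock: 22.85
eef_pos: [649.1, -282.6, 147.4]
eef_rot: [-3.141, -0.0, 1.601]
wrist_force: [-0.0, -0.5, -8.8]
finger_gap: 13.6
```

>>> {"fn": "send_rows", "kwargs": {"series": [[[0,0,0.5,0,0],[0,0,0.5,0,0],[0,0,0.5,0,0]]]}}

```text
clock: 23.15
eef_pos: [649.5, -282.6, 147.4]
eef_rot: [-3.141, -0.0, 1.601]
wrist_force: [-2.6, -0.5, -7.8]
finger_gap: 14.0
```

>>> {"fn": "send_rows", "kwargs": {"series": [[[0,0,0.5,0,0],[0,0,0.5,0,0],[0,0,0.5,0,0]]]}}

```text
clock: 23.45
eef_pos: [649.6, -282.7, 147.4]
eef_rot: [-3.14, -0.0, 1.601]
wrist_force: [-6.6, 0.7, -5.6]
finger_gap: 13.9
```

>>> {"fn": "send_rows", "kwargs": {"series": [[[0,0,-0.9,0,0],[0,0,-0.9,0,0],[0,0,-0.9,0,0]]]}}

```text
clock: 23.75
eef_pos: [649.3, -282.6, 147.4]
eef_rot: [-3.141, 0.0, 1.601]
wrist_force: [-2.4, -0.4, -8.3]
finger_gap: 13.7
```

```bash
sed -i 's/range(8)/range(5)/' st.py; python3 st.py
```

```text
23.95 [ 649.38 -282.63  147.43] [-180.      0.     91.75] F [-2.48 -0.46 -8.6 ] M [ 0.21  0.5  -0.02] gap 13.5
```

>>> {"fn": "send_rows", "kwargs": {"series": [[[0,0,-0.3,0,0],[0,0,-0.3,0,0],[0,0,-0.3,0,0]]]}}

```text
clock: 24.3
eef_pos: [649.2, -282.6, 147.5]
eef_rot: [3.141, 0.0, 1.601]
wrist_force: [-0.6, -0.0, -9.8]
finger_gap: 13.9
```

```bash
python3 st.py
```

```text
24.5 [ 649.19 -282.63  147.53] [1.7998e+02 1.0000e-02 9.1750e+01] F [-0.22  0.33 -8.52] M [ 0.22 -0.01 -0.01] gap 13.96
```

>>> {"fn": "send_rows", "kwargs": {"series": [[[0,0,0,0.5,0],[0,0,0,1,0],[0,0,0,1.5,0],[0,0,0,1.5,0],[0,0,0,1.5,0]]]}}

```text
clock: 25.05
eef_pos: [649.1, -282.6, 145.9]
eef_rot: [3.142, -0.0, 1.601]
wrist_force: [-0.1, 0.1, -8.7]
finger_gap: 13.8
```

>>> {"fn": "send_rows", "kwargs": {"series": [[[0,0,0,0.5,0],[0,0,0,1,0],[0,0,0,1,0],[0,0,0,1,0]]]}}

```text
clock: 25.45
eef_pos: [649.1, -282.6, 145.0]
eef_rot: [3.142, 0.0, 1.601]
wrist_force: [-0.0, -1.1, -8.5]
finger_gap: 14.2
```

```bash
python3 st.py
```

```text
25.65 [ 649.09 -282.65  144.95] [180.     0.    91.75] F [ 0.22 -0.53 -8.21] M [ 0.23 -0.27 -0.  ] gap 14.15
```

>>> {"fn": "send_rows", "kwargs": {"series": [[[0,0,0,0.5,0],[0,0,0,1,0],[0,0,0,1,0],[0,0,0,1,0]]]}}

```text
clock: 26.1
eef_pos: [649.1, -282.7, 144.1]
eef_rot: [3.141, 0.0, 1.601]
wrist_force: [0.7, -0.8, -7.0]
finger_gap: 13.5
```

>>> {"fn": "send_rows", "kwargs": {"series": [[[0,0,0,0.5,0],[0,0,0,1,0],[0,0,0,1,0],[0,0,0,1,0]]]}}

```text
clock: 26.5
eef_pos: [649.1, -282.7, 143.2]
eef_rot: [3.141, 0.0, 1.601]
wrist_force: [-1.3, -0.4, -3.7]
finger_gap: 14.1
```

```bash
python3 st.py
```

```text
26.7 [ 649.13 -282.68  143.18] [1.7998e+02 1.0000e-02 9.1750e+01] F [-0.35 -0.1  -3.14] M [ 0.26  0.02 -0.03] gap 13.65
```

>>> {"fn": "send_rows", "kwargs": {"series": [[[0,0,0,-0.2,0],[0,0,0,-0.2,0],[0,0,0,-0.2,0]]]}}

```text
clock: 27.05
eef_pos: [649.1, -282.7, 143.1]
eef_rot: [3.141, 0.0, 1.601]
wrist_force: [0.1, -0.8, -3.9]
finger_gap: 13.6
```

```bash
python3 st.py
python3 - <<'E'
from h import *
c=manip.camera("scene")
o=cv2.resize(c["img"][230:330,110:210],(600,600),interpolation=cv2.INTER_CUBIC)
cv2.imwrite("pics/fin1.png",cv2.convertScaleAbs(o,alpha=1.4,beta=20)[:,:,::-1])
E
```

```text
27.25 [ 649.1  -282.69  143.15] [1.7999e+02 1.0000e-02 9.1750e+01] F [ 0.46 -0.73 -3.68] M [ 0.07 -0.21 -0.04] gap 14.01
```

View pics/fin1.png

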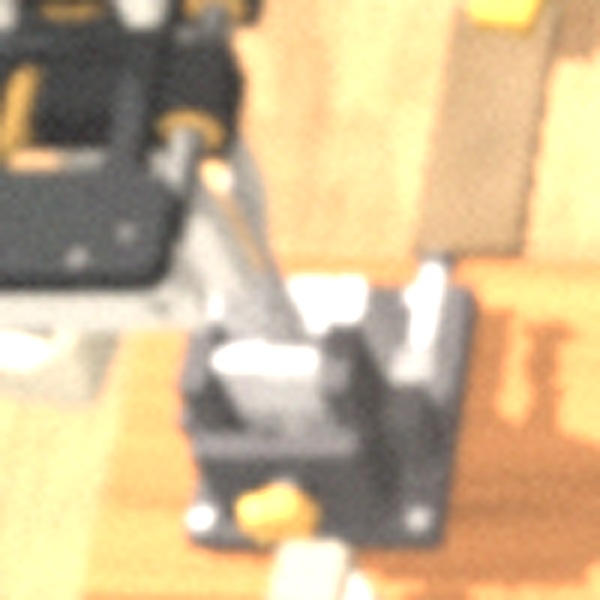

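>>> {"fn": "send_rows", "kwargs": {"series": [[[0,0,0,-1,0],[0,0,0,-1.5,0],[0,0,0,-1.5,0.5],[0,0,0,-1.5,1],[0,0,0,-1.5,1]]]}}

```text
clock: 27.85
eef_pos: [649.0, -282.5, 144.5]
eef_rot: [-3.141, -0.0, 1.583]
wrist_force: [1.3, 0.4, -9.9]
finger_gap: 13.8
```

```bash
python3 st.py
```

```text
28.05 [ 649.06 -282.51  144.67] [-1.7999e+02 -1.0000e-02  9.0760e+01] F [ 2.14  0.46 -9.33] M [ 0.38 -0.7   0.01] gap 14.23
```

>>> {"fn": "send_rows", "kwargs": {"series": [[[0,0,0.2,0,0],[0,0,0.2,0.5,0],[0,0,0.2,0.5,0],[0,0,0.2,0.5,0]]]}}

```text
clock: 28.5
eef_pos: [649.2, -282.7, 144.3]
eef_rot: [-3.141, 0.0, 1.584]
wrist_force: [-0.1, 0.7, -6.7]
finger_gap: 13.9
```

```bash
python3 st.py
```

```text
28.7 [ 649.17 -282.72  144.24] [-1.7999e+02  1.0000e-02  9.0750e+01] F [-0.43  0.1  -6.38] M [0.31 0.1  0.  ] gap 13.71
```

>>> {"fn": "send_rows", "kwargs": {"series": [[[0,0,0,-1,0],[0,0,0,-1,-1],[0,0,0,-1,-2],[0,0,0,-1,-2]]]}}

```text
clock: 29.15
eef_pos: [649.2, -282.7, 145.0]
eef_rot: [-3.141, -0.0, 1.62]
wrist_force: [-1.0, -0.5, -8.1]
finger_gap: 13.9
```

>>> {"fn": "send_rows", "kwargs": {"series": [[[0,0,0,0.5,0],[0,0,0,1,0],[0,0,0,1,0],[0,0,0,1,0]]]}}

```text
clock: 29.55
eef_pos: [649.3, -282.7, 144.6]
eef_rot: [3.141, 0.0, 1.619]
wrist_force: [-3.4, 0.0, -2.3]
finger_gap: 13.7
```

```bash
python3 st.py
```

```text
29.75 [ 649.25 -282.72  144.37] [1.7999e+02 1.0000e-02 9.2740e+01] F [-3.61  0.1  -1.89] M [ 0.26  0.94 -0.05] gap 13.81
```

>>> {"fn": "send_rows", "kwargs": {"series": [[[0,0,-0.1,-1.2,0],[0,0,-0.1,-1.2,0.7],[0,0,-0.1,-1.2,1.4],[0,0,-0.1,-1.2,1.4]]]}}

```text
clock: 30.2
eef_pos: [649.2, -282.5, 145.1]
eef_rot: [-3.141, -0.0, 1.594]
wrist_force: [-1.4, -0.4, -9.5]
finger_gap: 14.0
```

```bash
python3 st.py
```

```text
30.4 [ 649.19 -282.53  145.32] [-1.800e+02 -1.000e-02  9.136e+01] F [-0.93 -0.4  -9.08] M [ 0.24  0.15 -0.  ] gap 14.13
```

>>> {"fn": "send_rows", "kwargs": {"series": [[[0,0,0,0.5,0],[0,0,0,1,0],[0,0,0,1,0],[0,0,0,1,0]]]}}

```text
clock: 30.85
eef_pos: [649.2, -282.7, 144.4]
eef_rot: [3.141, 0.0, 1.594]
wrist_force: [-1.5, -0.8, -7.9]
finger_gap: 13.8
```

```bash
python3 st.py
```

```text
31.05 [ 649.18 -282.68  144.44] [1.7999e+02 1.0000e-02 9.1350e+01] F [-1.04 -0.69 -7.71] M [ 0.2   0.24 -0.01] gap 14.02
```

>>> {"fn": "send_rows", "kwargs": {"series": [[[0,0,-0.1,0.3,0],[0,0,-0.1,0.6,0],[0,0,-0.1,0.6,0],[0,0,-0.1,0.6,0]]]}}

```text
clock: 31.5
eef_pos: [649.1, -282.6, 143.9]
eef_rot: [3.141, 0.0, 1.594]
wrist_force: [-0.9, 0.0, -6.7]
finger_gap: 13.8
```

```bash
python3 st.py
```

```text
31.7 [ 649.15 -282.65  143.86] [1.7999e+02 1.0000e-02 9.1350e+01] F [-1.11 -0.27 -5.86] M [ 0.22  0.12 -0.03] gap 13.52
```

>>> {"fn": "send_rows", "kwargs": {"series": [[[0,0,0,0.3,0],[0,0,0,0.5,0],[0,0,0,0.5,0],[0,0,0,0.5,0]]]}}

```text
clock: 32.15
eef_pos: [649.1, -282.7, 143.4]
eef_rot: [3.141, 0.0, 1.594]
wrist_force: [-1.9, 0.2, -4.5]
finger_gap: 13.9
```

```bash
python3 st.py
```

```text
32.35 [ 649.14 -282.64  143.38] [1.7999e+02 1.0000e-02 9.1350e+01] F [-0.76 -0.14 -3.98] M [0.23 0.06 0.  ] gap 13.72
```

```bash
python3 -c "
from h import *
print(manip.sign_off()); plan()"
```

```text
the job is handed in; nothing more can be done
None
the job is handed in; nothing more can be done
```

The mould is closed, and I handed the job in with the gauge held upright in the slot, resting snugly on both plates, at 32 s on the robot's clock.

**Closing the mould:** I pushed on the pad and the front half slid about 13 mm at roughly 8 N. It then stopped dead, and I pressed to 24 N with no further travel. A picture afterwards showed it closed.

**Gauge:** I gripped the handle (14 mm gap, 30 N), lifted it straight out of the stand and lowered it into the slot. I centred it using the wrist force and turned it slightly to line up with the slot.

**Last readings before handing in:**
- **Depth:** the tip was about 24 mm below the throat, inside the expected 22 to 46 mm. That puts the slot at about 4.4 mm wide.
- **Drag:** upward drag was about 4.5 N, with only about 0.8 N sideways and almost no twist. That means both plates were bearing on the blade.
- **Attitude:** the gauge was upright to within about 0.01 degrees.
- **Mould still closed:** the snug depth repeated within a few tenths of a millimetre between trials, so I take it the mould was not prised open. I inferred this from the forces and depths and did not measure it directly.

**Checks that failed or disagreed:**
- My first camera fit put the mould about 4 mm too near the robot; touching the pad corrected this.
- The force sensor has a vertical offset of about 8 N, so I judged the drag by the change in force.
- While finding the alignment I briefly pressed with up to 6.6 N at a turn about 1 degree off, then backed out.

I did not touch the brass block, tin or steel block, but I did not re-measure where they stand at the end.

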